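# Lock down the egg seat of a shell tester

### The job

Get the egg-seat module ready to be moved: by its red latch knob, press the sprung carriage down into the housing until the brass bolt lines up with the slot in the steel strike, then slide the bolt fully home so that the carriage stays trapped down when you let go. Feel for the slot gently, without forcing the bolt against the strike, and leave the other things on the bench where they are.

Things in the scene. Friction and masses are not known exactly. Their poses are not given: they have to be found in the camera images.
- module: Egg-seat module: pale-and-grey housing 150 mm (x) by 290 mm (y) by 70 mm high, fixed to the bench. Origin: centre of its underside, straight below the red knob when the bolt is fully drawn back. z is up; +y is the way the bolt slides home. The carriage sits in a well in its deck (top face, z = 70 mm).
- strike_foot (a point): On the deck, at the foot of the strike's face (61 mm along the module's +y). The strike is a steel block 44 mm wide (x), 34 mm deep (y), 36 to 52 mm high, with a slot 9.8 mm high and 28 mm wide for the bolt. The slot was shimmed by hand: its middle lies anywhere from 5 to 21 mm above the deck, and this point does not tell where.
- carriage (a joint): How far the sprung carriage is pressed down, m: 0 at rest, 0.029 at its hard stop. The bolt lies level with the slot when it is 8 to 24 mm down, each time different, with 1.8 mm of play in all. The spring pushes up with 8 N at 0 and 0.35 N more per mm (16 N at 24 mm), less 2.5 to 4 N of weight.
- carriage_top (a point): Middle of the carriage's top face below the drawn-back knob, 94 mm above the bench at rest. The carriage is an aluminium plate 76 mm (module x) by 146 mm (y). A white egg ring 44 mm wide and 10 mm high stands on it 66 mm away on the -y side, and two low dark rails beside the bolt.
- keeper (a joint): How far the brass bolt has slid towards the strike, m: 0 drawn back, 0.020 fully home at its end stop. Starts at 0 to 0.003; friction 1.5 N. The tip meets the strike's face at 0.006 and gets past it only when level with the slot. Let go inside the slot, the spring lifts the bolt against the slot's upper jaw and it stays.
- bolt_tip (a point): Middle of the bolt's end face. The bolt is 24 mm wide and 8 mm thick and rides on the carriage; this point is 5 mm above the carriage's top, so 29 mm above the deck at rest, and 55 mm along +y from the knob's middle.
- knob (a point): Centre of the red grip knob on the bolt: an upright block 20 mm (module x) by 14 mm (module y) by 27 mm high, moving with bolt and carriage. The bolt's upper face lies 13 mm below this point. Axes as the module's.
- glass_ring: Bystander, not to be disturbed: clear glass egg ring; origin at the centre of its underside.
- dish: Bystander, not to be disturbed: shallow glass dish; origin at the centre of its underside.
- egg_in_cup: Bystander, not to be disturbed: white egg standing in a blue cup; origin at the centre of its underside.
- caliper: Bystander, not to be disturbed: digital caliper; origin at the centre of its underside.
- marker_ink: Bystander, not to be disturbed: small ink bottle with a blue cap; origin at the centre of its underside.
- beaker: Bystander, not to be disturbed: small glass beaker; origin at the centre of its underside.
- test_weight: Bystander, not to be disturbed: brass test weight; origin at the centre of its underside.

How it is judged:
By the outcome, as a careful person would: the job done as asked, in the order asked, and still so for the second after the job is handed in, with the robot touching nothing.
It also fails if it takes over 70 s, if anything falls off the work surface, if the arm or the gripper's body presses on something with over 40 N, if the wrist force passes 120 N, or if a joint passes its speed limit or range.

### The arm

A 6-joint arm with a two-finger parallel gripper is mounted at the origin on the work surface. World frame = base frame: x ahead of the robot, y to its left, z up, the work surface at z = 0. Lengths are in mm, angles in rad, forces in N, time in s.
With the tool pointing down it reaches from about 275 to 850 mm from the base axis. Payload 5.2 kg.
Tool frame: the origin (TCP) lies between the finger pads; the fingertips stand 14 mm ahead of it and the grasp point (between the pads) lies 5 mm behind it; z points along the fingers, y is the line along which they close (so a half turn about z gives the same grasp; the last joint's range is limited). The gripper opens to 85 mm and grips with 20 to 120 N. Pads are 22 mm wide; open, the fingers measure 114 mm over their backs; the gripper's body (76 mm by 85 mm) begins 54 mm behind the grasp point. The pads swing forward as they close: fully open they stand 13 mm farther back than shut.
Start: joints at [-1.484, 0.259, 1.535, -0, 1.348, -0.203], TCP at [157.189, -527.064, 245.31] pointing down, gripper open.
Joint ranges: [-3.14, 3.14], [-0.91, 2.08], [0.19, 2.58], [-1.22, 4.36], [0.22, 2.71], [-3.12, 3.12]. Speed limits (rad/s): [2.57, 2.57, 3.14, 3.14, 3.14, 3.14].

### API

Orientations are given as a unit quaternion [x, y, z, w].
In Python, from station import arm gives the robot as it stands.
- The arm moves only by the tool move_arm, never from a script. Its argument "steps" is text: rows parted by semicolons, each of 7 numbers parted by spaces: the finger opening in cm, from 0 to 8.54, then the shift along the tool's x, y, z in cm, then the turn, a rotation vector about the tool's x, y, z in degrees. A call has 1 to 12 rows; each row shifts and turns the commanded pose from where the row before left it, along the tool's axes as they then stand; what a row does not reach is not made up. A row lasts 1/10 s, in which the tool goes at most 50 mm and 8.59 degrees, less where a joint would pass 70% of its speed; a pose out of reach is approached as far as the arm can. A call is refused whole if a number of a shift passes 5 or a number of a turn 8.59, either way. A call with a gripper value outside its range is refused whole. The fingers move at their own pace and stop on an object; "grip_force" is the grip in N (left out, the last holds). Time passes only in rows, so rows that do not move let the fingers close. It gives the time, the measured TCP pose, the force, the opening and the grip force at its end, in the units of the state.
- arm.observe(): the state, without advancing time (a new reading comes with each control period).
- arm.snapshot(name): name is "side" or "top"; returns a dict with "pixels" (480x640x3 uint8, red, green, blue), "z_map" (480x640 float32, mm along the optical axis (not along the pixel's ray), 0 where there is no reading), "mtx" (3x3 intrinsics, pixels), "distortion" ([k1, k2, p1, p2, k3] as OpenCV has them; the pictures are not rectified), "R" (3x3) and "t" (3): a world point X has camera coordinates R X + t. Camera axes: x right, y down, z forward; pixel columns grow to the right and rows downward; lengths in mm; the calibration is good to about 2 mm. A picture is of the moment at which its call begins.
- arm.hand_in(): hands the job in; it is judged then, once.
The state is a dict: "t": time; "qpos": joint angles; "qd": joint speeds; "effort": joint torques, N m; "tcp_pos": TCP position; "eef_rot": TCP orientation; "contact_force": force on the tool from outside, world axes, zero at the start; "ft_torque": the same for the moment, N m; "width": finger opening in mm; "gripper_force": force on a finger pad.
Only numpy, scipy, OpenCV 4.12 (cv2) and the standard library are available. Lean on these libraries where they do the work, as an engineer would, in place of code of your own. Each camera call takes 0.05 s, during which the arm holds its last target. There are 200 camera calls.

## Working session

There is one attempt and no reset: what is moved stays moved. The work goes in short steps, Python scripts to look and compute and a tool call to move; the robot and the scene stay as the last step left them, time stands still between calls to the robot, and variables do not carry over. Pictures are saved under pics/ and viewed, at most 10 in all, crops included, and the job is handed in when it is done.

Besides the shell and the picture viewer there is one more tool, called after ">>>" by a JSON object that holds its "api" and its "payload", one argument or row to a line. move_arm: Moves the arm, as the interface text tells. Its arguments: {"type":"object","properties":{"steps":{"type":"string"},"grip_force":{"type":"number"}},"required":["steps"]}

```bash
mkdir -p pics; cat > h.py <<'E'
import numpy as np, cv2
from station import arm
def snap(n,save=None):
    s=arm.snapshot(n)
    if save: cv2.imwrite('pics/'+save,s['pixels'][:,:,::-1])
    return s
def pts(s,uv):
    """pixels -> world points by depth"""
    uv=np.asarray(uv,float).reshape(-1,2)
    n=cv2.undistortPoints(uv[:,None],np.array(s['mtx']),np.array(s['distortion'])).reshape(-1,2)
    z=s['z_map'][uv[:,1].round().astype(int),uv[:,0].round().astype(int)]
    c=np.c_[n*z[:,None],z]
    return (c-np.array(s['t']))@np.array(s['R'])
def red(s):
    h=cv2.cvtColor(s['pixels'],cv2.COLOR_RGB2HSV)
    return (((h[...,0]<8)|(h[...,0]>172))&(h[...,1]>140)&(h[...,2]>60))
E
python3 - <<'E'
from h import *
for n in('top','side'):
    s=snap(n,n+'1.png'); m=red(s).astype(np.uint8)
    k,l,st,c=cv2.connectedComponentsWithStats(m)
    for i in range(1,k):
        if st[i,4]>20:
            v,u=np.nonzero(l==i); p=pts(s,np.c_[u,v]); print(n,st[i],c[i].round(1),np.median(p,0).round(1),p.min(0).round(1),p.max(0).round(1))
print(arm.observe())
E
```

```text
top [352 233   6   8  41] [354.9 236.5] [545.9 -74.5 129.1] [408.4 -79.7 125.2] [ 556.1    3.4 1284.7]
side [113  25  15   6  29] [119.3  27.3] [-128.6  981.7  201.2] [-146.9  969.2  188.5] [-99.9 989.2 210.2]
side [303 265   8   9  55] [306.6 268.9] [550.1 -80.5 126.4] [540.8 -84.3 105.6] [557.9 -70.  133.6]
{'t': 0.1, 'qpos': array([-1.48377523e+00,  2.59258700e-01,  1.53601780e+00, -4.52638330e-05,
        1.34798146e+00, -2.02793707e-01]), 'qd': array([-2.92961194e-04, -2.61851303e-03, -3.47115964e-03, -3.58538810e-06,
        1.55904268e-04,  5.87917214e-04]), 'effort': array([ 2.62490583e-03, -4.46972752e+01, -2.91245645e+01, -9.77102900e-05,
        6.36601704e-03,  1.50885917e-07]), 'tcp_pos': array([ 157.14562227, -526.58291804,  244.54622472]), 'eef_rot': array([ 9.89518213e-01,  1.44405719e-01,  2.61410619e-05, -8.32536365e-04]), 'contact_force': array([-0.51997769,  0.00603515, -0.67577434]), 'ft_torque': array([-0.00540457,  0.02264612, -0.02136971]), 'gripper_force': 0.0, 'width': 85.3035903331399}
```

```bash
python3 - <<'E'
import cv2
a=cv2.imread('pics/top1.png');b=cv2.imread('pics/side1.png')
c=cv2.resize(a[140:340,250:450],(600,600),interpolation=cv2.INTER_CUBIC)
cv2.imwrite('pics/topc.png',c)
E
```

```text
(no output)
```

View pics/topc.png

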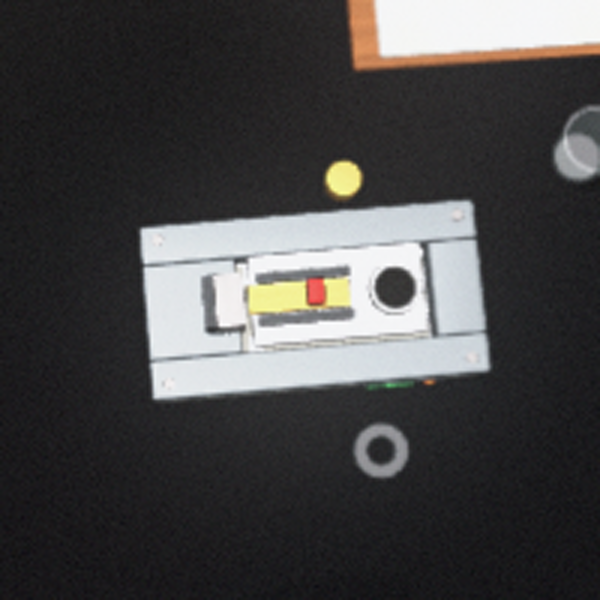

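View pics/side1.png

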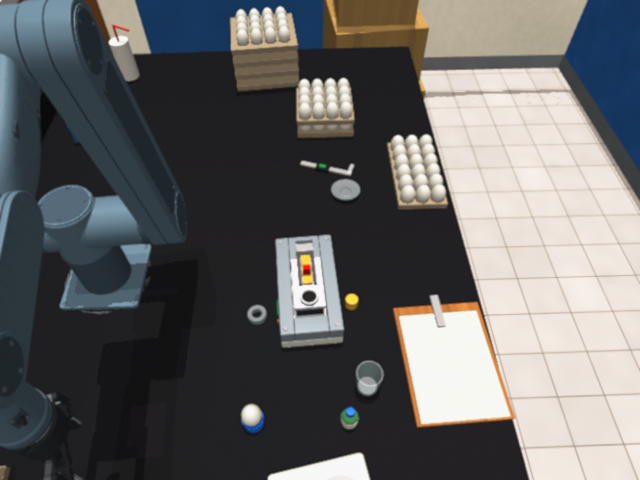

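The top crop shows the strike on the left at (230,300), the red knob at (316,291) and the egg ring on the right at (397,287). The test weight and glass ring stand beside the module. The side view shows the same module, with its +y side away from that camera.

```bash
cat >> h.py <<'E'
def plane(s,uv,z):
    uv=np.asarray(uv,float).reshape(-1,1,2)
    n=cv2.undistortPoints(uv,np.array(s['mtx']),np.array(s['distortion'])).reshape(-1,2)
    R,t=np.array(s['R']),np.array(s['t']); d=np.c_[n,np.ones(len(n))]@R; o=-R.T@t
    return o+d*((z-o[2])/d[:,2])[:,None]
def red_blob(s,box):
    m=red(s); x0,y0,x1,y1=box; q=np.zeros_like(m); q[y0:y1,x0:x1]=m[y0:y1,x0:x1]
    v,u=np.nonzero(q); return np.array([u.mean(),v.mean()]),len(u)
E
python3 - <<'E'
from h import *
s=snap('top'); c=np.array([[141,228],[472,202],[490,370],[153,400]])/3+[250,140]
p=plane(s,c,70); print(p.round(1),p.mean(0).round(1))
for a,b in((1,0),(2,3),(1,2),(0,3)):
    d=p[b]-p[a]; print(np.linalg.norm(d).round(1),np.degrees(np.arctan2(d[1],d[0])).round(2))
h=cv2.cvtColor(s['pixels'],cv2.COLOR_RGB2HSV)
y=((h[...,0]>20)&(h[...,0]<35)&(h[...,1]>110)); y[:210]=0;y[270:]=0;y[:,:310]=0;y[:,390:]=0
v,u=np.nonzero(y); print(len(u),cv2.minAreaRect(np.c_[u,v].astype(np.int32)))
b=cv2.boxPoints(cv2.minAreaRect(np.c_[u,v].astype(np.float32))); print(plane(s,b,103).round(1))
uv,n=red_blob(s,(300,200,400,280)); print(uv,n,plane(s,uv[None],127).round(1))
s=snap('side'); uv,n=red_blob(s,(290,240,330,290)); print(uv,n,plane(s,uv[None],118).round(1))
print(arm.observe()['eef_rot'])
E
```

```text
[[ 611.    69.9   70. ]
 [ 627.7 -217.1   70. ]
 [ 481.8 -226.4   70. ]
 [ 462.6   61.9   70. ]] [545.8 -77.9  70. ]
287.5 93.33
288.9 93.8
146.2 -176.36
148.6 -176.92
1 ((351.0, 235.0), (0.0, 0.0), 0.0)
[[554.4 -66.5 103. ]
 [554.4 -66.5 103. ]
 [554.4 -66.5 103. ]
 [554.4 -66.5 103. ]]
[354.92682927 236.46341463] 41 [[547.6 -74.6 127. ]]
[306.66666667 269.        ] 54 [[549.5 -75.8 118. ]]
[ 9.89522252e-01  1.44379332e-01  4.50324009e-05 -5.65221117e-04]
```

>>> {"api": "move_arm", "payload": {
  "steps": "6 4.19 -2.67 0 0 0 0;6 4.19 -2.67 0 0 0 0;6 4.19 -2.67 0 0 0 0;6 4.19 -2.67 0 0 0 0;6 4.19 -2.67 0 0 0 0;6 4.19 -2.67 0 0 0 0;6 4.19 -2.67 0 0 0 0;6 4.19 -2.67 0 0 0 0;6 4.19 -2.67 0 0 0 0;6 4.19 -2.67 0 0 0 0;6 4.19 -2.67 0 0 0 0;6 4.19 -2.67 0 0 0 0"
}}

```text
t: 1.4
tcp_pos: [548.5, -74.4, 245.3]
eef_rot: [0.99, 0.145, 0.0, 0.0]
contact_force: [0.6, -1.5, -0.2]
width: 60.3
gripper_force: 0.0
```

>>> {"api": "move_arm", "payload": {
  "steps": "6 0 0 0 0 0 -8.55;6 0 0 0 0 0 -8.55;6 0 0 0 0 0 -8.55;6 0 0 0 0 0 -8.55;6 0 0 0 0 0 -8.55;6 0 0 0 0 0 -8.55;6 0 0 0 0 0 -8.55;6 0 0 0 0 0 -8.55;6 0 0 0 0 0 -8.55;5 0 0 0 0 0 0;5 0 0 0 0 0 0"
}}

```text
t: 2.5
tcp_pos: [547.4, -76.3, 245.1]
eef_rot: [0.686, 0.727, -0.0, -0.0]
contact_force: [0.5, -0.2, -0.6]
width: 49.7
gripper_force: 0.0
```

```bash
cat >> h.py <<'E'
from scipy.spatial.transform import Rotation as Ro
def tool(target,yaw=3.5):
    o=arm.observe(); R=Ro.from_quat(o['eef_rot'])
    d=np.array(target)-o['tcp_pos']; a=np.radians(yaw)
    G=Ro.from_matrix(np.array([[-np.sin(a),np.cos(a),0],[np.cos(a),np.sin(a),0],[0,0,-1]]).T.T)
    print('t',round(o['t'],2),'tcp',o['tcp_pos'].round(1),'shift tool mm',R.inv().apply(d).round(1),'turn deg',np.degrees((R.inv()*G).as_rotvec()).round(2),'F',o['contact_force'].round(2),'w',round(o['width'],1),o['gripper_force'])
E
python3 - <<'E'
from h import *
tool([547.5,-75.5,121]); 
s=snap('side','side2.png'); uv,n=red_blob(s,(290,240,330,290)); print(uv,n,plane(s,uv[None],118).round(1))
E
```

```text
t 2.5 tcp [547.4 -76.3 245.1] shift tool mm [  0.8   0.2 124.1] turn deg [-0.02 -0.01 -0.18] F [ 0.46 -0.21 -0.57] w 49.7 0.0
[306.66666667 268.98148148] 54 [[549.5 -75.8 118. ]]
```

>>> {"api": "move_arm", "payload": {
  "steps": "4 0 0 3 0 0 0;4 0.05 0.05 3 0 0 0;4 0 0 2.5 0 0 0;4 0 0 0 0 0 0;4 0 0 0 0 0 0"
}}

```text
t: 3.05
tcp_pos: [548.0, -75.9, 160.6]
eef_rot: [0.685, 0.728, -0.0, -0.0]
contact_force: [-0.5, -0.1, 0.5]
width: 40.0
gripper_force: 0.0
```

```bash
python3 - <<'E'
from h import *
tool([547.5,-75.5,121]); 
s=snap('side'); a=s['pixels'][:,:,::-1][210:310,240:373]
t=snap('top'); b=t['pixels'][:,:,::-1][190:290,290:423]
cv2.imwrite('pics/both.png',cv2.resize(np.vstack([a,b]),(399*1,600),interpolation=cv2.INTER_CUBIC))
E
```

```text
t 3.05 tcp [548.  -75.9 160.6] shift tool mm [ 0.4 -0.5 39.6] turn deg [-0.03 -0.01 -0.03] F [-0.52 -0.12  0.49] w 40.0 0.0
```

View pics/both.png

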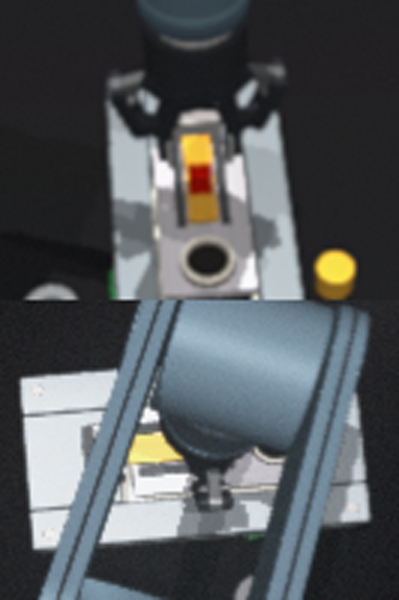

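The side crop (upper half) shows the two fingertips straddling the knob at (200,180), about evenly on each side. The top view is mostly hidden by the arm. I'll go down.

>>> {"api": "move_arm", "payload": {
  "steps": "4 0.04 -0.05 2 0 0 0;4 0 0 1.5 0 0 0;4 0 0 0.4 0 0 0;4 0 0 0 0 0 0"
}}

```text
t: 3.55
tcp_pos: [547.8, -75.6, 122.0]
eef_rot: [0.685, 0.729, 0.0, 0.0]
contact_force: [-1.0, 0.4, 0.1]
width: 40.0
gripper_force: 0.0
```

```bash
python3 - <<'E'
from h import *
tool([547.5,-75.5,121]); 
s=snap('side'); a=s['pixels'][:,:,::-1][225:305,253:360]
uv,n=red_blob(s,(290,240,330,290)); print(uv,n)
cv2.imwrite('pics/c4.png',cv2.resize(a,(642,480),interpolation=cv2.INTER_CUBIC))
E
```

```text
t 3.55 tcp [547.8 -75.6 122. ] shift tool mm [ 0.1 -0.3  1. ] turn deg [0.04 0.02 0.04] F [-1.01  0.42  0.15] w 40.0 0.0
[306.42857143 269.57142857] 49
```

View pics/c4.png

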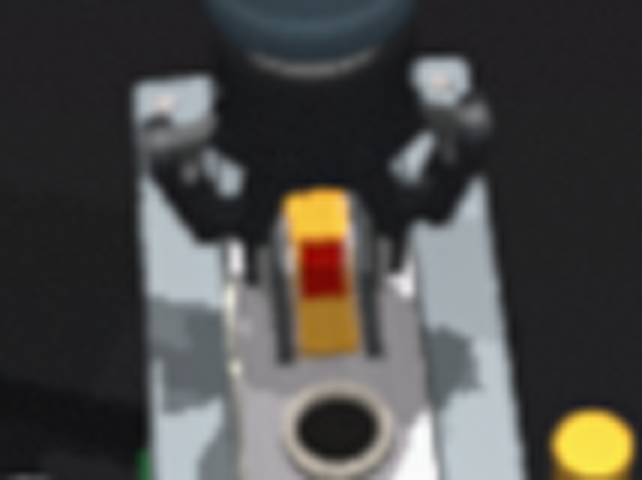

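The fingers stand on either side of the knob (x≈262 and x≈383, knob centre 322), so they're centred. Closing now.

>>> {"api": "move_arm", "payload": {
  "steps": "1.8 0 0 0 0 0 0;1.8 0 0 0 0 0 0;1.8 0 0 0 0 0 0;1.8 0 0 0 0 0 0;1.8 0 0 0 0 0 0",
  "grip_force": 60
}}

```text
t: 4.1
tcp_pos: [547.8, -75.7, 122.3]
eef_rot: [0.685, 0.729, 0.0, 0.001]
contact_force: [-2.3, -0.1, 5.8]
width: 19.0
gripper_force: 44.8
```

>>> {"api": "move_arm", "payload": {
  "steps": "0 0 0 0 0 0 0;0 0 0 0 0 0 0;0 0 0 0.2 0 0 0;0 0 0 0.2 0 0 0;0 0 0 0.2 0 0 0;0 0 0 0.1 0 0 0;0 0 0 0 0 0 0;0 0 0 0 0 0 0"
}}

```text
t: 4.9
tcp_pos: [547.8, -75.7, 115.5]
eef_rot: [0.685, 0.729, 0.0, 0.001]
contact_force: [-1.6, -1.0, 6.5]
width: 18.5
gripper_force: 59.6
```

```bash
python3 - <<'E'
from h import *
tool([547.5,-75.5,121]); print(arm.observe()['ft_torque'].round(2))
s=snap('side'); uv,n=red_blob(s,(290,240,330,290)); print(uv,n)
E
```

```text
t 4.9 tcp [547.8 -75.7 115.5] shift tool mm [ 0.2 -0.2 -5.5] turn deg [0.07 0.05 0.06] F [-1.63 -1.05  6.53] w 18.5 59.563220143318176
[-0.03  0.42  0.03]
[306.59016393 270.98360656] 61
```

>>> {"api": "move_arm", "payload": {
  "steps": "0 0.1 0 0 0 0 0;0 0.1 0 0 0 0 0;0 0.05 0 0 0 0 0;0 0 0 0 0 0 0"
}}

```text
t: 5.35
tcp_pos: [547.7, -73.5, 115.6]
eef_rot: [0.685, 0.729, 0.0, 0.001]
contact_force: [-3.2, -2.6, 6.5]
width: 18.7
gripper_force: 59.6
```

>>> {"api": "move_arm", "payload": {
  "steps": "0 0.05 0 0 0 0 0;0 0.05 0 0 0 0 0;0 0 0 0 0 0 0"
}}

```text
t: 5.65
tcp_pos: [547.6, -72.6, 115.5]
eef_rot: [0.685, 0.729, -0.0, 0.001]
contact_force: [-3.7, -1.9, 7.3]
width: 18.9
gripper_force: 59.6
```

>>> {"api": "move_arm", "payload": {
  "steps": "0 0.05 -0.05 0 0 0 0;0 0 0 0 0 0 0;0 0 0 0 0 0 0"
}}

```text
t: 5.95
tcp_pos: [547.5, -72.2, 115.7]
eef_rot: [0.685, 0.729, 0.0, 0.001]
contact_force: [-1.5, -1.5, 7.0]
width: 18.7
gripper_force: 59.6
```

>>> {"api": "move_arm", "payload": {
  "steps": "0 0.05 0 0 0 0 0;0 0 0 0 0 0 0;0 0 0 0 0 0 0"
}}

```text
t: 6.25
tcp_pos: [547.5, -71.8, 115.7]
eef_rot: [0.685, 0.729, 0.0, 0.001]
contact_force: [-1.3, -2.3, 6.6]
width: 18.4
gripper_force: 59.6
```

>>> {"api": "move_arm", "payload": {
  "steps": "0 0.05 0 0 0 0 0;0 0 0 0 0 0 0;0 0 0 0 0 0 0"
}}

```text
t: 6.55
tcp_pos: [547.5, -71.8, 115.8]
eef_rot: [0.685, 0.729, -0.0, 0.002]
contact_force: [-2.3, -2.6, 6.4]
width: 18.7
gripper_force: 59.6
```

>>> {"api": "move_arm", "payload": {
  "steps": "0 0.05 0 0 0 0 0;0 0 0 0 0 0 0;0 0 0 0 0 0 0"
}}

```text
t: 6.85
tcp_pos: [547.5, -71.8, 115.8]
eef_rot: [0.685, 0.729, -0.0, 0.002]
contact_force: [-1.9, -5.6, 6.7]
width: 18.7
gripper_force: 59.5
```

```bash
python3 - <<'E'
from h import *
tool([547.5,-75.5,121]); print(arm.observe()['ft_torque'].round(2))
E
```

```text
t 6.85 tcp [547.5 -71.8 115.8] shift tool mm [-3.7 -0.2 -5.2] turn deg [0.14 0.2  0.06] F [-1.85 -5.6   6.72] w 18.7 59.53796446323395
[-0.84  0.39  0.  ]
```

>>> {"api": "move_arm", "payload": {
  "steps": "0 -0.02 0 0.07 0 0 0;0 0 0 0 0 0 0;0 0 0 0 0 0 0"
}}

```text
t: 7.15
tcp_pos: [547.5, -71.8, 115.3]
eef_rot: [0.685, 0.729, -0.0, 0.002]
contact_force: [-2.8, -3.7, 7.7]
width: 18.7
gripper_force: 59.8
```

>>> {"api": "move_arm", "payload": {
  "steps": "0 0 0 0.07 0 0 0;0 0 0 0 0 0 0;0 0 0 0 0 0 0"
}}

```text
t: 7.45
tcp_pos: [547.5, -71.8, 114.7]
eef_rot: [0.685, 0.729, -0.0, 0.002]
contact_force: [-3.0, -4.6, 8.8]
width: 18.9
gripper_force: 59.9
```

>>> {"api": "move_arm", "payload": {
  "steps": "0 0 0 0.07 0 0 0;0 0 0 0 0 0 0;0 0 0 0 0 0 0"
}}

```text
t: 7.75
tcp_pos: [547.5, -71.8, 114.0]
eef_rot: [0.685, 0.729, -0.0, 0.002]
contact_force: [-3.6, -4.8, 9.7]
width: 19.0
gripper_force: 59.9
```

>>> {"api": "move_arm", "payload": {
  "steps": "0 0 -0.04 0.07 0 0 0;0 0 0 0 0 0 0;0 0 0 0 0 0 0"
}}

```text
t: 8.05
tcp_pos: [547.5, -71.8, 113.5]
eef_rot: [0.685, 0.729, 0.0, 0.002]
contact_force: [-2.0, -3.3, 9.6]
width: 18.5
gripper_force: 59.9
```

>>> {"api": "move_arm", "payload": {
  "steps": "0 0 0 0.07 0 0 0;0 0 0 0 0 0 0;0 0 0 0 0 0 0"
}}

```text
t: 8.35
tcp_pos: [547.5, -71.8, 112.8]
eef_rot: [0.685, 0.729, 0.0, 0.002]
contact_force: [-2.1, -4.0, 9.3]
width: 18.6
gripper_force: 60.0
```

>>> {"api": "move_arm", "payload": {
  "steps": "0 0 0 0.07 0 0 0;0 0 0 0 0 0 0;0 0 0 0 0 0 0"
}}

```text
t: 8.65
tcp_pos: [547.5, -71.8, 112.1]
eef_rot: [0.685, 0.729, 0.0, 0.002]
contact_force: [-2.0, -4.0, 8.8]
width: 18.4
gripper_force: 60.0
```

>>> {"api": "move_arm", "payload": {
  "steps": "0 0 0 0.07 0 0 0;0 0 0 0 0 0 0;0 0 0 0 0 0 0"
}}

```text
t: 8.95
tcp_pos: [547.5, -71.8, 111.4]
eef_rot: [0.685, 0.729, 0.0, 0.002]
contact_force: [-1.8, -4.8, 9.1]
width: 18.4
gripper_force: 60.0
```

>>> {"api": "move_arm", "payload": {
  "steps": "0 0 0 0.07 0 0 0;0 0 0 0 0 0 0;0 0 0 0 0 0 0"
}}

```text
t: 9.25
tcp_pos: [547.5, -71.8, 110.8]
eef_rot: [0.685, 0.729, 0.0, 0.002]
contact_force: [-3.0, -3.6, 9.9]
width: 19.0
gripper_force: 60.0
```

>>> {"api": "move_arm", "payload": {
  "steps": "0 0 0 0.07 0 0 0;0 0 0 0 0 0 0;0 0 0 0 0 0 0"
}}

```text
t: 9.55
tcp_pos: [547.5, -71.7, 110.1]
eef_rot: [0.685, 0.729, 0.0, 0.002]
contact_force: [-2.6, -3.4, 10.3]
width: 18.5
gripper_force: 60.1
```

>>> {"api": "move_arm", "payload": {
  "steps": "0 0 0 0.07 0 0 0;0 0 0 0 0 0 0;0 0 0 0 0 0 0"
}}

```text
t: 9.85
tcp_pos: [547.4, -71.2, 109.3]
eef_rot: [0.685, 0.729, 0.0, 0.002]
contact_force: [-2.2, -1.0, 10.2]
width: 18.6
gripper_force: 60.0
```

>>> {"api": "move_arm", "payload": {
  "steps": "0 0 0 0.07 0 0 0;0 0 0 0 0 0 0;0 0 0 0 0 0 0"
}}

```text
t: 10.15
tcp_pos: [547.4, -71.1, 108.5]
eef_rot: [0.685, 0.729, 0.0, 0.002]
contact_force: [-1.3, -2.1, 9.7]
width: 18.6
gripper_force: 60.0
```

>>> {"api": "move_arm", "payload": {
  "steps": "0 0 0 0.07 0 0 0;0 0 0 0 0 0 0;0 0 0 0 0 0 0"
}}

```text
t: 10.45
tcp_pos: [547.4, -71.1, 107.8]
eef_rot: [0.685, 0.729, 0.0, 0.002]
contact_force: [-2.8, -1.3, 9.3]
width: 18.4
gripper_force: 60.0
```

Entered at TCP z≈109.3. I'll come up 0.7 mm to the middle of the play and slide home.

>>> {"api": "move_arm", "payload": {
  "steps": "0 0 -0.02 -0.07 0 0 0;0 0.1 0 0 0 0 0;0 0.1 0 0 0 0 0;0 0.1 0 0 0 0 0;0 0 0 0 0 0 0"
}}

```text
t: 10.95
tcp_pos: [547.2, -68.0, 108.6]
eef_rot: [0.685, 0.729, 0.001, 0.002]
contact_force: [-1.6, -2.4, 10.0]
width: 18.7
gripper_force: 60.0
```

>>> {"api": "move_arm", "payload": {
  "steps": "0 0.1 0 0 0 0 0;0 0.1 0 0 0 0 0;0 0.1 0 0 0 0 0;0 0.1 0 0 0 0 0;0 0 0 0 0 0 0"
}}

```text
t: 11.45
tcp_pos: [547.0, -64.0, 108.6]
eef_rot: [0.685, 0.729, 0.001, 0.002]
contact_force: [-1.6, -1.0, 9.9]
width: 18.6
gripper_force: 60.0
```

>>> {"api": "move_arm", "payload": {
  "steps": "0 0.1 0 0 0 0 0;0 0.1 0 0 0 0 0;0 0.1 0 0 0 0 0;0 0.1 0 0 0 0 0;0 0.1 0 0 0 0 0;0 0 0 0 0 0 0"
}}

```text
t: 12.05
tcp_pos: [546.6, -59.0, 108.6]
eef_rot: [0.685, 0.729, 0.001, 0.002]
contact_force: [-1.4, -1.4, 9.9]
width: 18.7
gripper_force: 60.0
```

>>> {"api": "move_arm", "payload": {
  "steps": "0 0.05 0 0 0 0 0;0 0.05 0 0 0 0 0;0 0 0 0 0 0 0;0 0 0 0 0 0 0"
}}

```text
t: 12.45
tcp_pos: [546.6, -58.1, 108.6]
eef_rot: [0.685, 0.729, 0.001, 0.002]
contact_force: [-2.3, -1.6, 9.7]
width: 18.3
gripper_force: 60.0
```

>>> {"api": "move_arm", "payload": {
  "steps": "0 0.05 0 0 0 0 0;0 0 0 0 0 0 0;0 0 0 0 0 0 0"
}}

```text
t: 12.75
tcp_pos: [546.5, -57.8, 108.6]
eef_rot: [0.685, 0.729, 0.0, 0.002]
contact_force: [-1.8, -2.4, 9.4]
width: 18.5
gripper_force: 60.0
```

>>> {"api": "move_arm", "payload": {
  "steps": "0 0.05 0 0 0 0 0;0 0 0 0 0 0 0;0 0 0 0 0 0 0"
}}

```text
t: 13.05
tcp_pos: [546.5, -57.8, 108.6]
eef_rot: [0.685, 0.729, 0.0, 0.002]
contact_force: [-1.0, -4.0, 9.6]
width: 18.5
gripper_force: 59.9
```

>>> {"api": "move_arm", "payload": {
  "steps": "0 0.05 0 0 0 0 0;0 0 0 0 0 0 0;0 0 0 0 0 0 0"
}}

```text
t: 13.35
tcp_pos: [546.6, -57.8, 108.7]
eef_rot: [0.685, 0.729, -0.0, 0.003]
contact_force: [-2.3, -5.6, 9.0]
width: 18.6
gripper_force: 59.8
```

At the end stop, with y stopped at -57.8 as predicted. Now I'll ease the bolt up against the upper jaw, release and retreat.

>>> {"api": "move_arm", "payload": {
  "steps": "0 0 0 -0.06 0 0 0;0 0 0 -0.06 0 0 0;0 0 0 0 0 0 0;3 0 0 0 0 0 0;4 0 0 0 0 0 0;4 0 0 0 0 0 0;4 0 0 0 0 0 0"
}}

```text
t: 14.05
tcp_pos: [544.9, -55.5, 107.5]
eef_rot: [0.685, 0.729, -0.0, -0.0]
contact_force: [-0.3, -0.1, 0.3]
width: 39.9
gripper_force: 0.0
```

>>> {"api": "move_arm", "payload": {
  "steps": "4 0 0 -1 0 0 0;4 0 0 -2 0 0 0;4 0 0 -3 0 0 0;4 0 0 -4 0 0 0;4 0 0 -4 0 0 0;4 0 0 0 0 0 0;4 0 0 0 0 0 0"
}}

```text
t: 14.75
tcp_pos: [545.6, -55.8, 249.5]
eef_rot: [0.685, 0.729, 0.001, 0.001]
contact_force: [-1.5, 0.0, -0.8]
width: 39.9
gripper_force: 0.0
```

```bash
python3 - <<'E'
from h import *
tool([547.5,-75.5,121])
s=snap('side'); a=s['pixels'][:,:,::-1][225:305,253:360]
uv,n=red_blob(s,(290,240,330,290)); print(uv,n,plane(s,uv[None],103).round(1))
cv2.imwrite('pics/c5.png',cv2.resize(a,(642,480),interpolation=cv2.INTER_CUBIC))
E
```

```text
t 14.75 tcp [545.6 -55.8 249.5] shift tool mm [-19.6   0.3 128.5] turn deg [0.17 0.06 0.07] F [-1.47  0.02 -0.85] w 39.9 0.0
[306.23076923 266.34615385] 52 [[548.4 -57.2 103. ]]
```

View pics/c5.png

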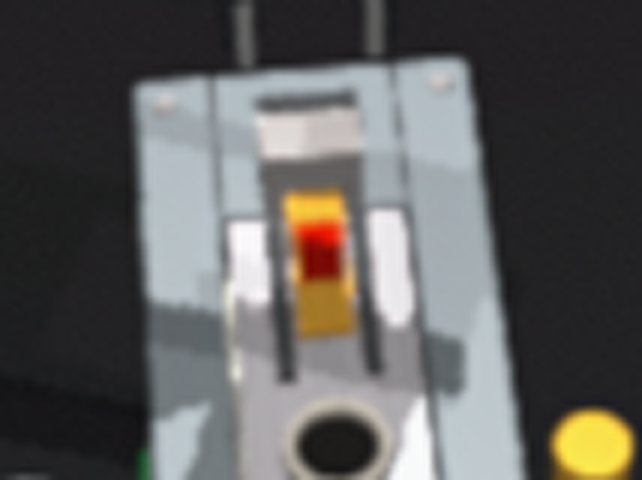

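The picture shows the gripper clear, the carriage staying down, and the bolt (knob at (320,250)) forward, with its tip at the strike near (315,190). Handing in.

```bash
python3 -c "
from station import arm
print(arm.hand_in())"
```

```text
the job is handed in; nothing more can be done
None
```

The carriage is pressed down, with the bolt slid fully home to its end stop and holding it there after release. The push on the bolt stayed under about 6 N, the bystanders were left alone, and I handed the job in at about 15 s.

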